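# Sort the spools and bottles into their trays

### The job

Put the handful of things standing on the right of the bench, between the leather stack and the bags, into the three trays on the left: stand the black and the red thread spool in the two bays of the brown wooden tray, the two white dye bottles in the two bays of the blue tray, and the little brown bottle of edge paint in the small green tray, one to a bay, all upright. Leave the wax tin beside them and the cake of beeswax behind the trays where they are.

Things in the scene. Friction and masses are not known exactly. Their poses are not given: they have to be found in the camera images.
- black_spool_mid (a point): spool of black thread with pale flanges, a plain cylinder of 42 mm diameter to grip, 70 mm high, standing upright; the point is its centre, half-way up (35 mm above its underside), z is its upward axis
- red_spool_mid (a point): spool of red thread with pale flanges, a plain cylinder of 40 mm diameter to grip, 60 mm high, standing upright; the point is its centre, half-way up (30 mm above its underside), z is its upward axis
- dark_cap_bottle_mid (a point): closed white dye bottle with a black cap and a brown band, body 44 mm in diameter up to 80 mm, cap 28 mm, 95 mm high, standing upright; the point is its centre, half-way up (47.5 mm above its underside), z is its upward axis
- white_cap_bottle_mid (a point): closed white dye bottle with a white cap and a dark blue band, body 44 mm in diameter up to 80 mm, cap 28 mm, 95 mm high, standing upright; the point is its centre, half-way up (47.5 mm above its underside), z is its upward axis
- amber_bottle_mid (a point): closed small brown bottle of edge paint with a black cap and a cream band, body 36 mm in diameter up to 60 mm, cap 22 mm, 75 mm high, standing upright; the point is its centre, half-way up (37.5 mm above its underside), z is its upward axis
- spool_tray: brown wooden tray with grey liner, for the spools: open tray, 68 mm along its x by 132 mm along its y, 24 mm high, fixed to the bench, walls and floor 4 mm thick (the liner adds no height). A divider as high as the walls parts it into two bays of 60 x 60 mm, centred at y = +32 mm and y = -32 mm. Origin: centre of the underside; z up; the y axis points roughly towards the robot
- dye_tray: blue tray with black liner, for the dye bottles: open tray, 68 mm along its x by 132 mm along its y, 24 mm high, fixed to the bench, walls and floor 4 mm thick (the liner adds no height). A divider as high as the walls parts it into two bays of 60 x 60 mm, centred at y = +32 mm and y = -32 mm. Origin: centre of the underside; z up; the y axis points roughly towards the robot
- paint_tray: small green tray with cork liner, for the edge paint: open tray, 68 x 68 mm, 24 mm high, fixed to the bench, walls and floor 4 mm thick (the liner adds no height), one bay of 60 x 60 mm at its centre. Origin: centre of the underside; z up; the y axis points roughly towards the robot
- tin_mid (a point): bystander: round flat wax tin with yellow lid, 68 mm in diameter, 34 mm high, loose; the point is its centre, half-way up. Fixed surroundings on this right-hand side: a leather stack 112 mm high at x > 0.59 m for y > -0.30 m, a grey bag 122 mm high beyond y = -0.455 m at x > 0.53 m, a tan bag 142 mm high at x < 0.345 m, a football 177 mm high at x < 0.45 m, y > -0.22 m
- wax_cake_mid (a point): bystander: yellow cake of beeswax, 37 x 53 mm, 20 mm high, loose; the point is its centre, half-way up. Fixed surroundings on this left-hand side: a lever press about 0.3 m high (its lever 0.45 m) with its foot from x = 0.62 m and its head from x = 0.65 m, at y 0.17 to 0.30 m; an organiser case whose clear lid stands half open, 265 mm high, at y > 0.495 m; a low black pouch 35 mm high at y < 0.16 m
Mind the look-alikes: they are no part of the job. What is shaped like the part that bears dark_cap_bottle_mid but purple is not meant.

How it is judged (in metres and radians):
At the end, for the whole second after the job is handed in: Both spools stand upright (within 0.2 rad) on the floor of the brown wooden tray, one in each bay; both dye bottles stand likewise in the blue tray, one in each bay; the brown bottle stands likewise in the small green tray (x of black_spool_mid in the frame of spool_tray between -0.02 and 0.02 m and y of black_spool_mid in the frame of spool_tray between -0.05 and 0.05 m and z of black_spool_mid in the frame of spool_tray between 0.0355 and 0.043 m and angle between each of black_spool_mid, red_spool_mid, dark_cap_bottle_mid, white_cap_bottle_mid, amber_bottle_mid's own z axis and vertical below 0.2 rad and x of red_spool_mid in the frame of spool_tray between -0.02 and 0.02 m and y of red_spool_mid in the frame of spool_tray between -0.05 and 0.05 m and z of red_spool_mid in the frame of spool_tray between 0.0305 and 0.038 m and x of dark_cap_bottle_mid in the frame of dye_tray between -0.02 and 0.02 m and y of dark_cap_bottle_mid in the frame of dye_tray between -0.05 and 0.05 m and z of dark_cap_bottle_mid in the frame of dye_tray between 0.048 and 0.0555 m and x of white_cap_bottle_mid in the frame of dye_tray between -0.02 and 0.02 m and y of white_cap_bottle_mid in the frame of dye_tray between -0.05 and 0.05 m and z of white_cap_bottle_mid in the frame of dye_tray between 0.048 and 0.0555 m and x of amber_bottle_mid in the frame of paint_tray between -0.02 and 0.02 m and y of amber_bottle_mid in the frame of paint_tray between -0.05 and 0.05 m and z of amber_bottle_mid in the frame of paint_tray between 0.038 and 0.0455 m and ((y of black_spool_mid in the frame of spool_tray above 0.015 m and y of red_spool_mid in the frame of spool_tray below -0.015 m) or (y of red_spool_mid in the frame of spool_tray above 0.015 m and y of black_spool_mid in the frame of spool_tray below -0.015 m)) and ((y of dark_cap_bottle_mid in the frame of dye_tray above 0.015 m and y of white_cap_bottle_mid in the frame of dye_tray below -0.015 m) or (y of white_cap_bottle_mid in the frame of dye_tray above 0.015 m and y of dark_cap_bottle_mid in the frame of dye_tray below -0.015 m))); the robot touches nothing.
It fails at once if the wax tin is moved more than 30 mm (distance of tin_mid from where it was at the start of the episode above 0.03 m).
It fails at once if the cake of beeswax is moved more than 30 mm (distance of wax_cake_mid from where it was at the start of the episode above 0.03 m).
It also fails if it takes over 136 s, if anything falls off the work surface, if the arm or the gripper's body presses on something with over 40 N, if the wrist force passes 120 N, or if a joint passes its speed limit or range.

### The arm

A 6-joint arm with a two-finger parallel gripper is mounted at the origin on the work surface; the furniture and walls round the work are solid. World frame = base frame: x ahead of the robot, y to its left, z up, the work surface at z = 0. Lengths are in mm, angles in rad, forces in N, time in s.
With the tool pointing down it reaches from about 250 to 775 mm from the base axis. Payload 4 kg.
Tool frame: the origin (TCP) lies on the centre line of the jaws, within the pads' length; the fingertips stand 11 mm ahead of it and the grasp point (between the pads) lies 8 mm behind it; z points along the fingers, y is the line along which they close (so a half turn about z gives the same grasp; the last joint's range is limited). The gripper opens to 85 mm and grips with 20 to 120 N. Pads are 22 mm wide; open, the fingers measure 114 mm over their backs; the gripper's body (76 mm by 85 mm) begins 54 mm behind the grasp point. The pads swing forward as they close: fully open they stand 13 mm farther back than shut.
Start: joints at [1.206, 0.087, 1.371, -0, 1.684, -0.103], TCP at [142.359, 531.273, 242.341] pointing down, gripper open.
Joint ranges: [-3.1, 3.1], [-0.76, 2.03], [0.27, 2.55], [-1.08, 4.22], [0.17, 2.65], [-2.57, 2.57]. Speed limits (rad/s): [2.79, 2.79, 3.14, 3.14, 3.14, 3.14].

### API

Orientations are given as a unit quaternion [x, y, z, w].
In Python, from workcell import * gives the robot as it stands.
- The arm moves only by the tool step_arm, never from a script. Its argument "steps" is a list that holds one entry, the list of rows, each a list of 7 numbers: the shift along the tool's x, y, z in units of 60 mm (1.0 is 60 mm), then the turn, a rotation vector about the tool's x, y, z in units of 8 degrees (1.0 is 8 degrees), then the finger opening in mm, from 0 to 85.4. A call has 1 to 12 rows; each row is the pose to reach, as a shift and turn from the pose commanded when the call began, along the tool's axes at that moment; what a row does not reach only later rows make up. A row lasts 1/8 s, in which the tool goes at most 62.5 mm and 10.7 degrees, less where a joint would pass 70% of its speed; a pose out of reach is approached as far as the arm can. A call with a gripper value outside its range is refused whole. The fingers move at their own pace and stop on an object; "newtons" is the grip in N (left out, the last holds). Time passes only in rows, so rows that repeat a pose let the fingers close. It gives the time, the measured TCP pose, the force, the opening and the grip force at its end, in the units of the state.
- get_obs(): the state, without advancing time (a new reading comes with each control period).
- grab_frame(name): name is "scene" or "top" or "wrist"; returns a dict with "color" (480x640x3 uint8, red, green, blue), "fx", "fy", "cx", "cy" (pixels), "camera_from_world" (4x4, takes a point from world to camera coordinates). Camera axes: x right, y up, looking along -z (the intrinsics and any distortion apply to the point x, -y, -z); pixel columns grow to the right and rows downward; lengths in mm; the calibration is good to about 2 mm. A picture is of the moment at which its call begins. There is no depth.
- job_done(): hands the job in; it is judged then, once.
The state is a dict: "t": time; "q": joint angles; "qvel": joint speeds; "joint_efforts": joint torques, N m; "tcp_pos": TCP position; "orientation": TCP orientation; "force": force on the tool from outside, world axes, zero at the start; "moment": the same for the moment, N m; "opening": finger opening in mm; "finger_force": force on a finger pad.
Only numpy, scipy, OpenCV 4.12 (cv2) and the standard library are available. Lean on these libraries where they do the work, as an engineer would, in place of code of your own. Each camera call takes 0.05 s, during which the arm holds its last target. There are 200 camera calls.

## Working session

There is one attempt and no reset: what is moved stays moved. The work goes in short steps, Python scripts to look and compute and a tool call to move; the robot and the scene stay as the last step left them, time stands still between calls to the robot, and variables do not carry over. Pictures are saved under pics/ and viewed, at most 14 in all, crops included, and the job is handed in when it is done.

Besides the shell and the picture viewer there is one more tool, called after ">>>" as name(argument=value, ...) on one line, values as JSON. step_arm: Moves the arm, as the interface text tells. Its arguments: {"type":"object","properties":{"steps":{"type":"array","items":{"type":"array","items":{"type":"array","items":{"type":"number"}}}},"newtons":{"type":"number"}},"required":["steps"]}

```bash
mkdir -p pics; ls; python3 - <<'E'
from workcell import *
import cv2,json
o=get_obs();print(o)
for n in("scene","top"):
    f=grab_frame(n);cv2.imwrite(f"pics/{n}0.png",f["color"][:,:,::-1]);print(n,f["fx"],f["fy"],f["cx"],f["cy"],f["camera_from_world"],[k for k in f])
E
```

```text
pics
{'t': 0.0, 'q': array([ 1.20590703e+00,  8.80217085e-02,  1.37229658e+00,  3.12908847e-05,
        1.68359613e+00, -1.03084951e-01]), 'qvel': array([-0.00056967,  0.00064418, -0.00068759,  0.00179197, -0.0004784 ,
       -0.00097417]), 'joint_efforts': array([-1.34524045e-03, -3.51871490e+01, -3.13269639e+01, -3.22243905e-04,
        1.09885214e-02, -1.84079244e-05]), 'tcp_pos': array([142.16836881, 530.81241269, 241.08116654]), 'orientation': array([ 1.30526836e-01,  9.91444097e-01, -1.12564301e-03, -2.84284024e-04]), 'force': array([-0.63489154,  0.22545753, -0.1017909 ]), 'moment': array([0.06086867, 0.01755859, 0.04034956]), 'finger_force': 0.0, 'opening': 85.11349110960599}
scene 520.4635835801872 520.4635835801872 314.68484979481275 232.20746978202385 [[ 8.96984387e-01 -4.42007505e-01  6.95515911e-03 -5.34319702e+02]
 [ 3.15000453e-01  6.50123996e-01  6.91457521e-01 -1.26335038e+02]
 [-3.10151130e-01 -6.18035723e-01  7.22383639e-01 -1.53641622e+03]
 [ 0.00000000e+00  0.00000000e+00  0.00000000e+00  1.00000000e+00]] ['color', 'fx', 'fy', 'cx', 'cy', 'camera_from_world']
top 557.786365817936 557.786365817936 316.00649513187284 245.33871354499394 [[ 9.26658175e-04 -9.99994335e-01 -3.23602242e-03 -1.55889886e+02]
 [ 9.95517120e-01  6.16446165e-04  9.45795070e-02 -5.31294043e+02]
 [-9.45769763e-02 -3.30915860e-03  9.95512052e-01 -1.74794505e+03]
 [ 0.00000000e+00  0.00000000e+00  0.00000000e+00  1.00000000e+00]] ['color', 'fx', 'fy', 'cx', 'cy', 'camera_from_world']
```

View pics/scene0.png

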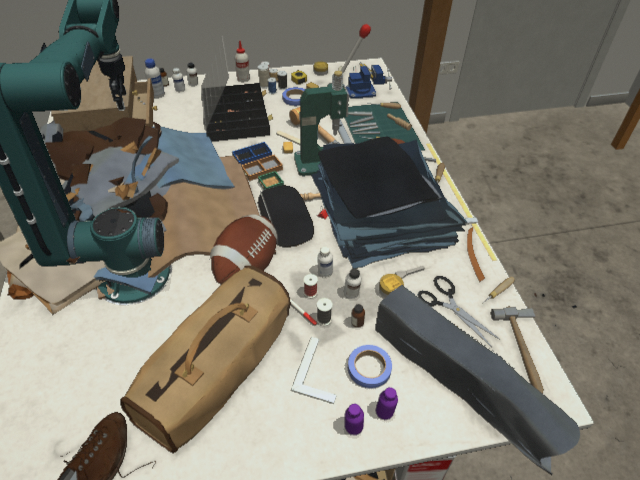

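View pics/top0.png

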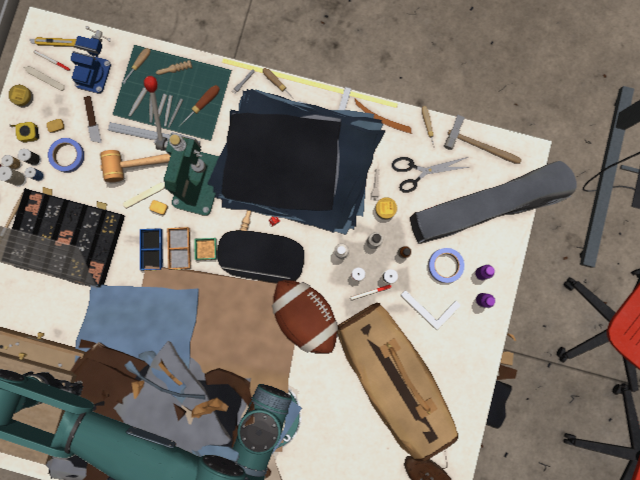

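The scene view shows the white-cap bottle at (325,262), red spool (311,287), dark-cap bottle (352,283), black spool (324,312), amber bottle (358,315) and tin (391,285), with the trays near (252,153), (263,163) and (271,181). The top view shows the trays at (151,249), (179,249) and (205,250), and the parts at (341,251), (358,274), (375,240), (391,276) and (403,252). Next I triangulate these roughly and write a helper.

```bash
cat > h.py <<'E'
import numpy as np, cv2
from workcell import *
from scipy.spatial.transform import Rotation as R
def ray(f,uv):
    d=np.array([(uv[0]-f["cx"])/f["fx"],-(uv[1]-f["cy"])/f["fy"],-1.])
    M=f["camera_from_world"];r=M[:3,:3].T
    d=r@d; return -r@M[:3,3],d/np.linalg.norm(d)
def onz(f,uv,z):
    o,d=ray(f,uv);return o+d*(z-o[2])/d[2]
def tri(*obs):  # (frame,uv)...
    A=np.zeros((3,3));b=np.zeros(3);L=[ray(*x) for x in obs]
    for o,d in L:
        P=np.eye(3)-np.outer(d,d);A+=P;b+=P@o
    p=np.linalg.solve(A,b)
    return p,max(np.linalg.norm((np.eye(3)-np.outer(d,d))@(p-o)) for o,d in L)
def proj(f,p):
    c=f["camera_from_world"]@np.r_[p,1]
    return np.array([f["cx"]-f["fx"]*c[0]/c[2],f["cy"]+f["fy"]*c[1]/c[2]])
def save(f,name,box=None,k=1):
    im=f["color"][:,:,::-1]
    if box: im=im[box[1]:box[3],box[0]:box[2]]
    cv2.imwrite("pics/"+name,cv2.resize(im,None,fx=k,fy=k,interpolation=cv2.INTER_CUBIC))
def pose(): 
    o=get_obs();return o["tcp_pos"],R.from_quat(o["orientation"])
def go(target,yaw=None,frm=None,yaw0=None):
    """row numbers (tool axes, units) to take the TCP to target; yaw = direction (deg) of closing line, tool down"""
    p,r=pose()
    if frm is not None:p=np.array(frm,float)
    if yaw0 is not None: r=down(yaw0)
    d=r.inv().apply(np.array(target)-p)/60
    t=np.zeros(3)
    if yaw is not None: t=np.degrees((r.inv()*down(yaw)).as_rotvec())/8
    return np.round(np.r_[d,t],3)
def down(yaw):
    a=np.radians(yaw);y=np.array([np.cos(a),np.sin(a),0]);z=np.array([0,0,-1.])
    return R.from_matrix(np.c_[np.cross(y,z),y,z])
def yawnow():
    y=pose()[1].as_matrix()[:,1];return np.degrees(np.arctan2(y[1],y[0]))
E
python3 - <<'E'
from h import *
s=grab_frame("scene");t=grab_frame("top")
for n,a,b in [("whitecap",(325,250),(340,246)),("red",(311,278),(358,273)),("dark",(353,270),(375,236)),("black",(324,302),(391,275)),("amber",(358,306),(404,250)),("tin",(391,280),(387,208)),("blue",(252,153),(151,249)),("brown",(263,163),(179,249)),("green",(271,181),(205,250)),("wax",(288,146),(159,208))]:
    p,e=tri((s,a),(t,b));print(n,p.round(),round(e,1))
print(yawnow(), np.linalg.inv(grab_frame("wrist")["camera_from_world"]).round(3))
# camera in tool frame
p,r=pose();M=np.linalg.inv(grab_frame("wrist")["camera_from_world"]);print(r.inv().apply(M[:3,3]-p),(r.inv().as_matrix()@M[:3,:3]).round(3))
print(go([430,330,330],yaw=90),go([430,330,330],yaw=-90))
save(t,"tray0.png",(130,180,230,280),6)
E
```

```text
whitecap [ 520. -228.   87.] 3.8
red [ 442. -286.   65.] 0.6
dark [ 551. -335.   97.] 2.9
black [ 434. -385.   80.] 1.1
amber [ 513. -428.   68.] 0.3
tin [ 648. -379.   49.] 0.3
blue [521. 371.  18.] 0.6
brown [522. 275.  40.] 4.4
green [520. 198.  17.] 3.3
wax [654. 347.  22.] 2.1
75.00020560003092 [[ 2.59000e-01 -9.34000e-01 -2.47000e-01  7.93630e+01]
 [ 9.66000e-01  2.51000e-01  6.70000e-02  5.48189e+02]
 [-0.00000e+00 -2.56000e-01  9.67000e-01  3.73800e+02]
 [ 0.00000e+00  0.00000e+00  0.00000e+00  1.00000e+00]]
[  65.2199143     0.16895048 -132.21500033] [[-0.     0.967  0.256]
 [ 1.     0.001 -0.001]
 [-0.001  0.256 -0.967]]
[-5.499e+00 -1.997e+00 -1.467e+00 -5.000e-03 -1.000e-03 -1.875e+00] [-5.4990e+00 -1.9970e+00 -1.4670e+00 -1.0000e-03  8.0000e-03  2.0625e+01]
```

>>> step_arm(steps=[[[-2.47,-2.79,-0.7,0,0,-1,85],[-2.47,-2.79,-1.4,0,0,-1.9,85],[-2.47,-2.79,-1.4,0,0,-1.9,85],[-5.5,-2.0,-1.4,0,0,-1.9,85],[-5.5,-2.0,-1.4,0,0,-1.9,85],[-5.5,-2.0,-1.4,0,0,-1.9,85],[-5.5,-2.0,-1.4,0,0,-1.9,85],[-5.5,-2.0,-1.4,0,0,-1.9,85],[-5.5,-2.0,-1.4,0,0,-1.9,85],[-5.5,-2.0,-1.4,0,0,-1.9,85]]])

```text
t: 1.55
tcp_pos: [428.9, 330.4, 326.7]
orientation: [-0.003, 1.0, 0.0, 0.0]
force: [-0.9, -0.1, 0.5]
opening: 84.9
finger_force: 0.0
```

```bash
python3 - <<'E'
from h import *
import pickle
f=grab_frame("wrist");pickle.dump(f,open("w1.pkl","wb"));save(f,"w1.png");print(pose()[0],yawnow())
print(go([430,240,330],yaw=90))
E
```

```text
[428.91997353 330.44907055 326.73218061] 90.29552622956818
[-0.01  -1.508 -0.055  0.004  0.003  0.037]
```

View pics/w1.png

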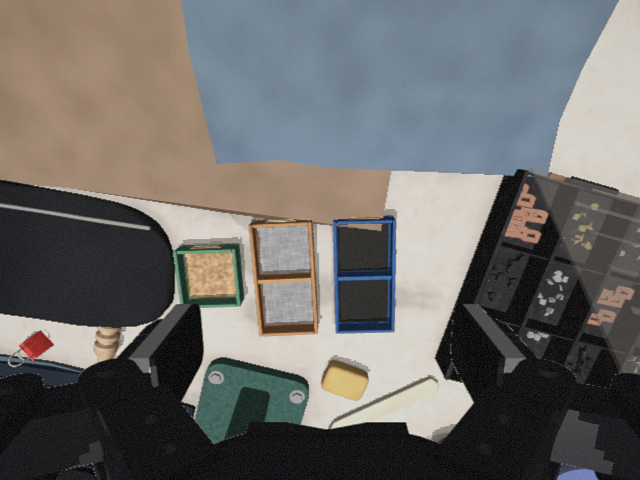

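Wrist view 1 shows the green tray at about (210,275), brown at (285,278), blue at (365,275), the wax cake at (345,380), and the press foot below. I'll take a second view from a place further right.

>>> step_arm(steps=[[[0,-0.75,-0.05,0,0,0,85],[0,-1.5,-0.05,0,0,0,85],[0,-1.5,-0.05,0,0,0,85],[0,-1.5,-0.05,0,0,0,85]]])

```text
t: 2.1
tcp_pos: [429.9, 240.5, 329.7]
orientation: [-0.002, 1.0, 0.0, 0.0]
force: [-0.7, 0.2, -0.2]
opening: 84.8
finger_force: 0.0
```

```bash
cat > trays.py <<'E'
from h import *
import pickle,os
if not os.path.exists("w2.pkl"): pickle.dump(grab_frame("wrist"),open("w2.pkl","wb"))
F=[pickle.load(open(f"w{i}.pkl","rb")) for i in(1,2)]
rng={"blue":((105,150,60),(120,255,255)),"brown":((8,110,90),(17,255,255)),"green":((65,110,40),(90,255,255))}
approx={"blue":(521,371),"brown":(521,283),"green":(520,200)}
for n,(lo,hi) in rng.items():
    rects=[]
    for f in F:
        hsv=cv2.cvtColor(f["color"],cv2.COLOR_RGB2HSV);m=cv2.inRange(hsv,lo,hi)
        w=np.zeros_like(m);u=proj(f,[*approx[n],24]);cv2.circle(w,tuple(int(x) for x in u),90 if n!="green" else 60,255,-1)
        m=cv2.morphologyEx(m&w,cv2.MORPH_CLOSE,np.ones((5,5)))
        c=max(cv2.findContours(m,cv2.RETR_EXTERNAL,cv2.CHAIN_APPROX_NONE)[0],key=cv2.contourArea)
        b=cv2.boxPoints(cv2.minAreaRect(c));b=b[np.lexsort((b[:,0],b[:,1]>b[:,1].mean()))];rects.append(b)
    P=[tri((F[0],a),(F[1],b)) for a,b in zip(*rects)]
    print(n,[(p.round(1).tolist(),round(e,1)) for p,e in P])
    Q=np.array([[onz(f,a,24) for a in r] for f,r in zip(F,rects)])
    for q in Q:
        print("  centre@24",q.mean(0).round(1),"sides",np.linalg.norm(q[1]-q[0]).round(1),np.linalg.norm(q[2]-q[0]).round(1),"yaw of long axis",np.degrees(np.arctan2(*(q[2]-q[0])[[1,0]])).round(1))
E
python3 trays.py; python3 -c "
from h import *
print(pose()[0],yawnow());save(__import__('pickle').load(open('w2.pkl','rb')),'w2.png')"
```

```text
blue [([454.3, 339.7, -0.6], np.float64(0.7)), ([450.2, 403.1, 23.4], np.float64(0.3)), ([588.6, 340.6, 15.9], np.float64(0.5)), ([577.4, 406.4, 39.5], np.float64(1.4))]
  centre@24 [516.9 372.9  24. ] sides 63.7 133.9 yaw of long axis 0.5
  centre@24 [517.8 372.2  24. ] sides 68.5 136.2 yaw of long axis 1.9
brown [([455.3, 248.5, 23.9], np.float64(0.2)), ([453.2, 315.0, 23.3], np.float64(1.8)), ([592.5, 249.6, 19.5], np.float64(0.9)), ([590.8, 322.1, 17.8], np.float64(1.3))]
  centre@24 [521. 284.  24.] sides 66.7 135.6 yaw of long axis 0.8
  centre@24 [522.  283.5  24. ] sides 66.5 134.1 yaw of long axis 0.4
green [([444.3, 235.1, 225.4], np.float64(16.6)), ([444.1, 237.2, 208.1], np.float64(10.9)), ([457.5, 247.9, 209.7], np.float64(29.7)), ([472.2, 245.9, 149.2], np.float64(23.9))]
  centre@24 [545.4 195.5  24. ] sides 24.0 61.9 yaw of long axis 66.8
  centre@24 [484.6 224.7  24. ] sides 10.9 3.4 yaw of long axis -0.5
[429.94150241 240.81061226 329.46049625] 90.27769651122627
```

View pics/w2.png

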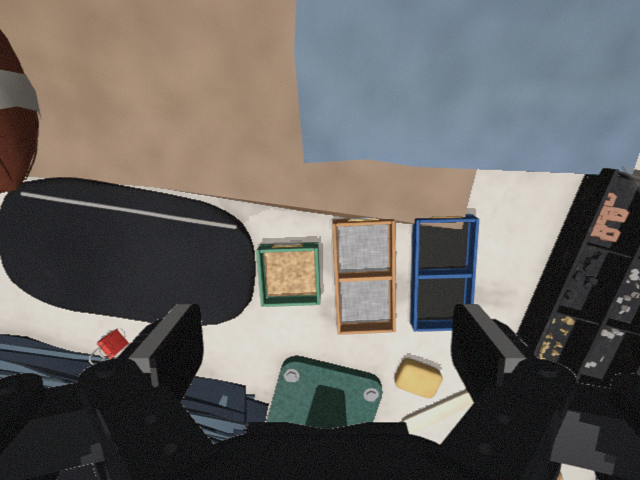

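Wrist view 2 shows all three trays clearly: green (290,275), brown (366,276) and blue (445,272). Blue and brown are consistent with their given sizes. The green mask failed, so I'll fix its range.

```bash
python3 - <<'E'
from h import *
import pickle
F=[pickle.load(open(f"w{i}.pkl","rb")) for i in(1,2)]
h=cv2.cvtColor(F[1]["color"],cv2.COLOR_RGB2HSV);print(h[275,258:270].tolist(),h[244:250,290].tolist())
# rim corners read from the two pictures (order: TL,TR,BL,BR)
C={"green":([(177,248),(241,246),(181,306),(242,305)],[(259,246),(319,243),(262,305),(320,303)]),
"brown":([(250,222),(313,221),(259,334),(318,332)],[(335,221),(395,221),(337,332),(396,331)]),
"blue":([(334,218),(396,217),(336,332),(394,331)],[(414,217),(477,215),(415,329),(474,330)])}
for n,(a,b) in C.items():
    P=np.array([tri((F[0],x),(F[1],y))[0] for x,y in zip(a,b)])
    print(n,P.mean(0).round(1),[np.mean([onz(f,u,24) for u in c],0).round(1).tolist() for f,c in zip(F,(a,b))],[[(np.linalg.norm(np.subtract(onz(f,c[1],24),onz(f,c[0],24)))).round(),(np.linalg.norm(np.subtract(onz(f,c[2],24),onz(f,c[0],24)))).round()] for f,c in zip(F,(a,b))])
E
sed -i 's/(65,110,40),(90,255,255)/(60,100,40),(92,255,255)/; s/else 60,255/else 50,255/' trays.py; python3 trays.py|tail -3
python3 -c "
from h import *
print(go([470,-310,330],yaw=90))"
```

```text
[[60, 31, 171], [73, 80, 159], [73, 89, 146], [71, 99, 95], [68, 81, 57], [72, 90, 48], [74, 93, 90], [32, 64, 104], [15, 101, 162], [17, 94, 208], [17, 93, 213], [17, 97, 210]] [[14, 32, 103], [19, 78, 128], [19, 127, 168], [26, 72, 74], [74, 117, 74], [74, 87, 152]]
green [521.8 200.9  13.4] [[518.9, 203.3, 24.0], [518.4, 201.2, 24.0]] [[np.float64(69.0), np.float64(68.0)], [np.float64(65.0), np.float64(69.0)]]
brown [522.4 285.8  22.1] [[521.5, 285.8, 24.0], [522.2, 285.4, 24.0]] [[np.float64(67.0), np.float64(131.0)], [np.float64(64.0), np.float64(131.0)]]
blue [517.3 374.1  20.2] [[518.0, 374.0, 24.0], [517.9, 373.4, 24.0]] [[np.float64(66.0), np.float64(133.0)], [np.float64(67.0), np.float64(132.0)]]
green [([476.3, 188.8, 130.2], np.float64(23.5)), ([553.5, 164.7, -177.6], np.float64(33.0)), ([489.9, 225.9, 190.2], np.float64(6.2)), ([561.3, 231.3, -9.7], np.float64(1.4))]
  centre@24 [517.1 200.2  24. ] sides 71.8 71.7 yaw of long axis 0.5
  centre@24 [543.6 193.3  24. ] sides 34.9 71.5 yaw of long axis 59.1
[-6.230e-01 -9.183e+00 -1.600e-02  6.000e-03  2.000e-03  3.500e-02]
```

>>> step_arm(steps=[[[-0.1,-1,0,0,0,0,85],[-0.2,-2,0,0,0,0,85],[-0.3,-3,0,0,0,0,85],[-0.4,-4,0,0,0,0,85],[-0.5,-5,0,0,0,0,85],[-0.5,-6,0,0,0,0,85],[-0.5,-7,0,0,0,0,85],[-0.5,-8,0,0,0,0,85],[-0.5,-9,0,0,0,0,85],[-0.5,-9,0,0,0,0,85],[-0.5,-9,0,0,0,0,85]]])

```text
t: 3.52
tcp_pos: [462.9, -299.0, 328.8]
orientation: [-0.002, 1.0, 0.001, -0.0]
force: [0.7, -0.3, 0.3]
opening: 84.8
finger_force: 0.0
```

```bash
python3 - <<'E'
from h import *
import pickle
f=grab_frame("wrist");pickle.dump(f,open("r1.pkl","wb"));save(f,"r1.png");print(pose()[0],yawnow())
E
```

```text
[ 462.97928272 -298.5377311   329.28476444] 90.32240853007413
```

View pics/r1.png

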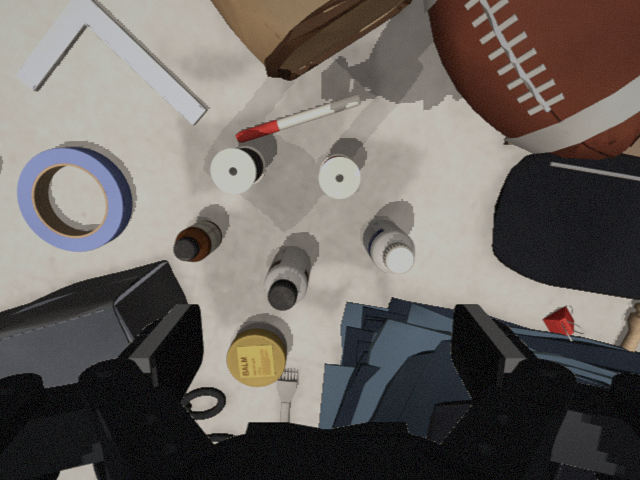

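Wrist view r1 shows top centres at: black spool (233,171), red spool (340,177), amber cap (187,249), dark cap (282,294), white cap (399,259), and tin (257,357). I'll take a second place for height.

>>> step_arm(steps=[[[0.3,-0.7,0,0,0,0,85],[0.5,-1.4,0,0,0,0,85],[0.5,-1.4,0,0,0,0,85],[0.5,-1.4,0,0,0,0,85]]])

```text
t: 4.08
tcp_pos: [433.3, -382.4, 329.8]
orientation: [-0.003, 1.0, 0.0, 0.0]
force: [0.2, 0.1, -0.4]
opening: 85.1
finger_force: 0.0
```

```bash
cat > items.py <<'E'
from h import *
import pickle,os
if not os.path.exists("r2.pkl"): pickle.dump(grab_frame("wrist"),open("r2.pkl","wb"))
F=[pickle.load(open(f"r{i}.pkl","rb")) for i in(1,2)]
it={"black":((233,171),70,21),"red":((340,177),60,20),"amber":((187,249),75,11),"dark":((282,294),95,14),"white":((399,259),95,14)}
vis=F[1]["color"][:,:,::-1].copy()
for n,(uv,h,rad) in it.items():
    P=onz(F[0],uv,h);obs=[]
    for i,f in enumerate(F):
        g=cv2.GaussianBlur(cv2.cvtColor(f["color"],cv2.COLOR_RGB2GRAY),(3,3),0)
        u=proj(f,P);r=np.linalg.norm(proj(f,P+[0,rad,0])-u);k=int(1.5*r+8);x0,y0=(u-k).astype(int)
        c=cv2.HoughCircles(g[max(y0,0):y0+2*k,x0:x0+2*k],cv2.HOUGH_GRADIENT,1.0,200,param1=80,param2=8,minRadius=int(.85*r),maxRadius=int(1.15*r)+1)[0,0]
        obs.append((f,c[:2]+[x0,max(y0,0)]));
        if i: cv2.circle(vis,tuple(int(v) for v in obs[-1][1]),int(c[2]),(0,0,255),1)
    p,e=tri(*obs);print(n,[o[1].round(1).tolist() for o in obs],p.round(1),round(e,2),"at h:",[onz(*o,h).round(1)[:2].tolist() for o in obs])
cv2.imwrite("pics/r2.png",vis)
E
python3 items.py
```

```text
black [[231.5, 171.5], [322.5, 201.5]] [ 432.6 -385.8   71.7] 0.77 at h: [[433.5, -386.5], [432.2, -385.6]]
red [[338.5, 177.5], [425.5, 208.5]] [ 438.8 -287.    68.2] 0.06 at h: [[439.7, -286.7], [440.2, -285.0]]
amber [[183.5, 249.5], [272.5, 276.5]] [ 506.2 -434.5   76.7] 0.88 at h: [[507.5, -435.5], [505.9, -434.5]]
dark [[282.5, 294.5], [368.5, 321.5]] [ 548.6 -340.    86.3] 0.36 at h: [[545.5, -339.2], [544.1, -340.9]]
white [[397.5, 256.5], [481.5, 286.5]] [ 512.2 -230.7   82. ] 0.5 at h: [[507.9, -232.9], [507.8, -236.0]]
```

View pics/r2.png

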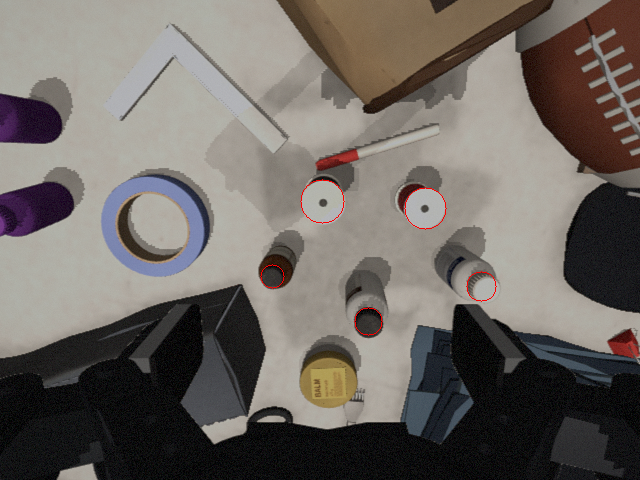

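r2 shows the circles fitted correctly on both flanges and all three caps. Heights come out at 72, 68, 77, 86 and 82 mm, which is plausible with this small baseline. I'll start with the white-cap bottle and also check the grey bag's corner near the amber bottle.

```bash
python3 - <<'E'
from h import *
import pickle
F=[pickle.load(open(f"r{i}.pkl","rb")) for i in(1,2)]
print("bag",tri((F[0],(165,262)),(F[1],(241,287))), onz(F[1],(265,347),122),onz(F[1],(248,415),20),onz(F[1],(241,287),110))
print(go([508,-234.5,170],90),go([508,-234.5,44],90))
E
```

```text
bag (array([ 539.39562969, -478.49694269,   15.70467644]), np.float64(0.43804251604462774)) [ 556.63603731 -436.85408201  122.        ] [ 706.31282935 -477.15017655   20.        ] [ 503.53623616 -458.374294    110.        ]
[-1.256  2.456  2.666  0.     0.007  0.043] [-1.254  2.455  4.766  0.     0.007  0.043]
```

>>> step_arm(newtons=40, steps=[[[-0.6,1.2,0.5,0,0,0,75],[-1.25,2.1,1.2,0,0,0,75],[-1.25,2.45,2,0,0,0,75],[-1.25,2.45,2.7,0,0,0,75],[-1.25,2.45,2.7,0,0,0,75],[-1.25,2.45,3.2,0,0,0,75],[-1.25,2.45,3.8,0,0,0,75],[-1.25,2.45,4.3,0,0,0,75],[-1.25,2.45,4.75,0,0,0,75],[-1.25,2.45,4.75,0,0,0,75],[-1.25,2.45,4.75,0,0,0,30],[-1.25,2.45,4.75,0,0,0,30]]])

```text
t: 5.62
tcp_pos: [509.1, -237.9, 47.7]
orientation: [-0.002, 1.0, -0.001, 0.003]
force: [0.3, 0.2, 4.7]
opening: 42.7
finger_force: 40.0
```

>>> step_arm(steps=[[[0,0,0,0,0,0,30],[0,0,0,0,0,0,30],[0,0,0,0,0,0,30],[0,0,0,0,0,0,30]]])

```text
t: 6.12
tcp_pos: [509.0, -237.8, 47.7]
orientation: [-0.002, 1.0, -0.001, 0.003]
force: [-0.1, 0.2, 6.7]
opening: 42.8
finger_force: 40.3
```

```bash
python3 - <<'E'
from h import *
print(pose()[0],yawnow(),go([508,-234.5,210]),go([486,373.5,210],90),go([486,373.5,50],90))
f=grab_frame("wrist");save(f,"g1.png")
E
```

```text
[ 509.00427313 -237.81935407   47.66960199] 90.20364835206924 [ 2.000e-03  4.700e-02 -2.706e+00  0.000e+00  0.000e+00  0.000e+00] [ 0.333 10.182 -2.737 -0.021  0.038  0.026] [ 0.347 10.19  -0.07  -0.021  0.038  0.026]
```

View pics/g1.png

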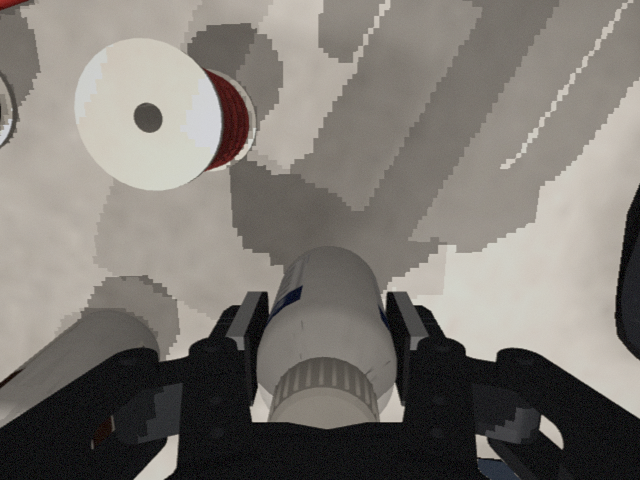

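White bottle gripped at 42.8 mm between both pads, upright, with the red spool untouched at (150,115). Lifting and carrying it to the far bay of the blue tray.

>>> step_arm(steps=[[[0,0,-0.5,0,0,0,30],[0,0,-1.3,0,0,0,30],[0,0,-2.1,0,0,0,30],[0,0,-2.7,0,0,0,30],[0,0,-2.7,0,0,0,30],[0,1,-2.7,0,0,0,30],[0,2,-2.7,0,0,0,30],[0,3,-2.7,0,0,0,30],[0,4,-2.7,0,0,0,30],[0,5,-2.7,0,0,0,30],[0,6,-2.7,0,0,0,30],[0,6,-2.7,0,0,0,30]]])

```text
t: 7.68
tcp_pos: [504.2, 127.1, 204.3]
orientation: [-0.005, 1.0, 0.0, -0.002]
force: [0.8, -0.3, -1.2]
opening: 42.6
finger_force: 41.3
```

```bash
python3 - <<'E'
from h import *
print(get_obs()["opening"],pose()[0],yawnow(),go([550,374,130],90),go([550,374,52],90))
E
```

```text
42.60314862353507 [504.24790663 127.09402801 204.32603219] 90.60025193916412 [-0.81   4.106  1.24   0.006 -0.024  0.075] [-0.814  4.105  2.54   0.006 -0.024  0.075]
```

>>> step_arm(steps=[[[-0.2,1,0,0,0,0,30],[-0.4,2,0,0,0,0,30],[-0.6,3,0,0,0,0,30],[-0.8,4.1,0.3,0,0,0,30],[-0.8,4.1,0.7,0,0,0,30],[-0.8,4.1,1.2,0,0,0,30],[-0.8,4.1,1.2,0,0,0,30],[-0.8,4.1,1.2,0,0,0,30]]])

```text
t: 8.68
tcp_pos: [553.5, 368.6, 134.7]
orientation: [-0.001, 1.0, -0.0, 0.0]
force: [-0.1, -0.3, -0.3]
opening: 42.6
finger_force: 41.5
```

```bash
python3 - <<'E'
from h import *
print(pose()[0],yawnow(),go([550,374,52],90))
f=grab_frame("wrist");save(f,"p1.png")
for q in [(550,374,4),(584,340,24),(552,408,24),(452,340,24),(452,408,24)]: print(q,proj(f,np.array(q,float)).round())
E
```

```text
[553.46716967 368.60608504 134.70671816] 90.14066820171469 [ 5.800e-02  9.000e-02  1.378e+00 -1.000e-03  2.000e-03  1.800e-02]
(550, 374, 4) [334. 230.]
(584, 340, 24) [280. 291.]
(552, 408, 24) [391. 241.]
(452, 340, 24) [273.  62.]
(452, 408, 24) [399.  63.]
```

View pics/p1.png

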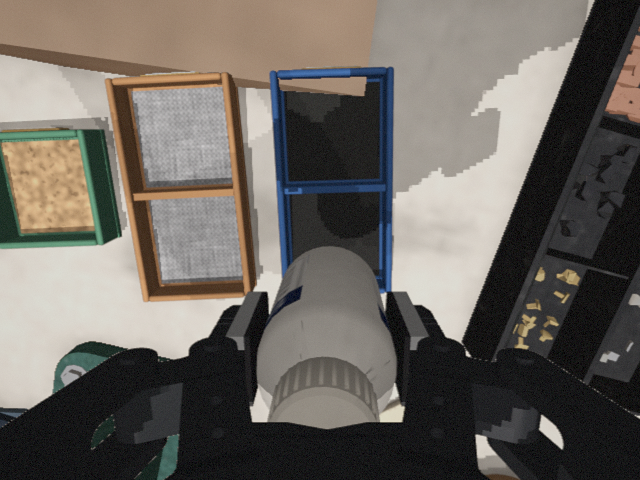

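p1 shows the bottle held upright over the blue far bay (about (335,240)). The rim corners are blue (271,72), (394,68), (391,290) and brown (107,80), (229,74), (143,299), (254,295), so I can refine the tray positions.

```bash
python3 - <<'E'
from h import *
f=grab_frame("wrist")
for n,c in {"blue":[(271,72),(394,68),(281,294),(391,291)],"brown":[(107,80),(229,74),(143,299),(254,295)],"green":[(102,130),(107,245)]}.items():
    P=np.array([onz(f,u,24) for u in c]);print(n,P[:,:2].round(1).tolist(),P.mean(0).round(1))
for u in [(281,188),(388,187),(136,194),(237,190)]: print("divider",onz(f,u,24).round(1))
E
```

```text
blue [[457.4, 339.0], [455.2, 406.1], [587.2, 341.0], [585.1, 409.9]] [521.2 374.   24. ]
brown [[461.7, 249.0], [458.5, 316.0], [590.6, 254.2], [587.9, 324.1]] [524.7 285.8  24. ]
green [[488.2, 242.6], [555.5, 236.4]] [521.8 239.5  24. ]
divider [520.7 342.8  24. ]
divider [520.1 405.4  24. ]
divider [524.4 257.5  24. ]
divider [522.  316.9  24. ]
```

>>> step_arm(steps=[[[0.02,0.1,0.3,0,0,0,30],[0.02,0.1,0.8,0,0,0,30],[0.02,0.1,1.1,0,0,0,30],[0.02,0.1,1.38,0,0,0,30],[0.02,0.1,1.38,0,0,0,30],[0.02,0.1,1.38,0,0,0,30]]])

```text
t: 9.52
tcp_pos: [551.9, 375.5, 51.6]
orientation: [-0.002, 1.0, 0.0, 0.0]
force: [0.5, 0.3, -0.8]
opening: 42.1
finger_force: 41.4
```

```bash
python3 -c "
from h import *
o=get_obs();print(pose()[0],yawnow(),o['force'],o['opening'])"
```

```text
[551.90552886 375.52780849  51.58688025] 90.19888337366136 [ 0.45277341  0.28064344 -0.78318012] 42.14953099262694
```

>>> step_arm(steps=[[[0,0,0.02,0,0,0,30],[0,0,0.02,0,0,0,30],[0,0,0.02,0,0,0,64],[0,0,0.02,0,0,0,64],[0,0,0.02,0,0,0,64],[0,0,-0.4,0,0,0,64],[0,0,-1,0,0,0,64],[0,0,-1.8,0,0,0,64],[0,0,-2.6,0,0,0,64],[0,0,-2.6,0,0,0,64]]])

```text
t: 10.78
tcp_pos: [553.8, 376.6, 214.4]
orientation: [-0.002, 1.0, 0.003, 0.005]
force: [-0.4, 0.5, -0.2]
opening: 64.2
finger_force: 0.0
```

```bash
python3 - <<'E'
from h import *
print(pose()[0],yawnow(),go([500,-340,210],90),go([545,-340,200],90))
f=grab_frame("wrist");save(f,"p2.png")
E
```

```text
[553.84755815 376.61142501 214.4434335 ] 90.20409278067852 [ 9.400e-01 -1.194e+01 -7.000e-03  4.300e-02  7.500e-02  2.500e-02] [  0.192 -11.944   0.168   0.043   0.075   0.025]
```

View pics/p2.png

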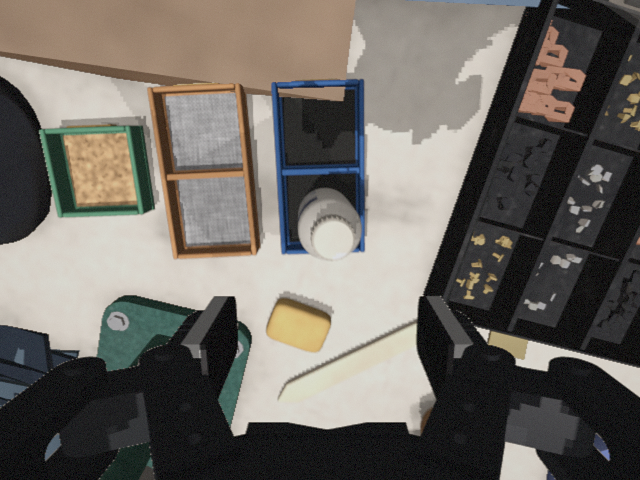

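p2 shows the white-cap bottle standing upright in the far blue bay (330,230). The green rim corners are at (43,130), (133,126), (59,216) and (152,210). The next part is the dark-cap bottle.

>>> step_arm(steps=[[[0.4,-1,0,0,0,0,75],[0.7,-2,0,0,0,0,75],[0.7,-3,0,0,0,0,75],[0.7,-4,0,0,0,0,75],[0.7,-5,0,0,0,0,75],[0.7,-6,0,0,0,0,75],[0.7,-7,0,0,0,0,75],[0.7,-8,0,0,0,0,75],[0.7,-9,0,0,0,0,75],[0.6,-10,0,0,0,0,75],[0.4,-11,0,0,0,0,75],[0.15,-11.95,0,0,0,0,75]]])

```text
t: 12.32
tcp_pos: [544.4, -343.3, 205.0]
orientation: [-0.001, 1.0, 0.001, -0.001]
force: [1.6, 0.4, 0.8]
opening: 75.1
finger_force: 0.0
```

>>> step_arm(steps=[[[0,0,0,0,0,0,75],[0,0,0,0,0,0,75],[0,0,0,0,0,0,75]]])

```text
t: 12.7
tcp_pos: [545.1, -340.1, 207.3]
orientation: [-0.003, 1.0, 0.0, -0.0]
force: [-0.6, 0.2, -0.4]
opening: 75.2
finger_force: 0.0
```

```bash
cat > cap.py <<'E'
from h import *
import sys
# refine round top near a guess: cap.py x y h r
x,y,h,rad=map(float,sys.argv[1:5]);f=grab_frame("wrist")
P=np.array([x,y,h]);g=cv2.GaussianBlur(cv2.cvtColor(f["color"],cv2.COLOR_RGB2GRAY),(3,3),0)
u=proj(f,P);r=np.linalg.norm(proj(f,P+[0,rad,0])-u);k=int(1.4*r+10);x0,y0=np.maximum((u-k).astype(int),0)
c=cv2.HoughCircles(g[y0:y0+2*k,x0:x0+2*k],cv2.HOUGH_GRADIENT,1.0,200,param1=80,param2=8,minRadius=int(.88*r),maxRadius=int(1.12*r)+1)[0,0]
q=onz(f,c[:2]+[x0,y0],h);print("top",q.round(1),"guess px",u.round(),"found",(c+[x0,y0,0]).round(1),"r exp",r.round(1))
print("pose",pose()[0].round(1),yawnow().round(1),"hover",go([q[0],q[1],160],90),"grasp",go([q[0],q[1],float(sys.argv[5])],90))
v=f["color"][:,:,::-1].copy();cv2.circle(v,tuple((c[:2]+[x0,y0]).astype(int)),int(c[2]),(0,0,255),1);cv2.imwrite("pics/cap_%d.png"%int(get_obs()["t"]*10),v)
E
python3 cap.py 545 -340 95 14 44
```

```text
top [ 546.7 -339.5   95. ] guess px [326. 243.] found [326.5 245.5  24. ] r exp 23.0
pose [ 545.2 -340.   207.8] 90.3 hover [-0.024  0.008  0.797  0.002  0.002  0.038] grasp [-2.30e-02  8.00e-03  2.73e+00  2.00e-03  2.00e-03  3.80e-02]
```

>>> step_arm(steps=[[[-0.02,0,0.6,0,0,0,75],[-0.02,0,1.3,0,0,0,75],[-0.02,0,1.9,0,0,0,75],[-0.02,0,2.4,0,0,0,75],[-0.02,0,2.72,0,0,0,75],[-0.02,0,2.72,0,0,0,75],[-0.02,0,2.72,0,0,0,30],[-0.02,0,2.72,0,0,0,30],[-0.02,0,2.72,0,0,0,30],[-0.02,0,2.72,0,0,0,30],[-0.02,0,2.72,0,0,0,30]]])

```text
t: 14.12
tcp_pos: [547.6, -341.9, 46.6]
orientation: [-0.002, 1.0, -0.001, 0.002]
force: [-0.2, 2.7, 6.1]
opening: 42.6
finger_force: 40.3
```

>>> step_arm(steps=[[[0,0,-0.5,0,0,0,30],[0,0,-1.3,0,0,0,30],[0,0,-2.1,0,0,0,30],[0,0,-2.7,0,0,0,30],[0.2,0.6,-2.7,0,0,0,30],[0.5,1.5,-2.7,0,0,0,30],[0.7,2.5,-2.7,0,0,0,30],[0.7,3.5,-2.7,0,0,0,30],[0.7,4.5,-2.7,0,0,0,30],[0.7,5.5,-2.7,0,0,0,30],[0.7,6.5,-2.7,0,0,0,30],[0.7,7.5,-2.7,0,0,0,30]]])

```text
t: 15.62
tcp_pos: [502.5, 109.7, 206.3]
orientation: [-0.001, 1.0, -0.0, 0.0]
force: [1.4, -0.0, -1.5]
opening: 42.1
finger_force: 40.1
```

```bash
python3 - <<'E'
from h import *
o=get_obs();print(o["opening"],pose()[0],yawnow(),go([489,373.5,210],90),go([489,373.5,130],90))
E
```

```text
42.058155751391645 [502.53573185 109.74802636 206.27972171] 90.17171566980414 [ 2.120e-01  4.396e+00 -6.400e-02 -4.000e-03  6.000e-03  2.100e-02] [ 2.130e-01  4.397e+00  1.269e+00 -4.000e-03  6.000e-03  2.100e-02]
```

>>> step_arm(steps=[[[0.1,1,0,0,0,0,30],[0.2,2,0,0,0,0,30],[0.2,3,0,0,0,0,30],[0.2,4,0,0,0,0,30],[0.2,4.4,0,0,0,0,30],[0.2,4.4,0.6,0,0,0,30],[0.2,4.4,1.2,0,0,0,30],[0.2,4.4,1.2,0,0,0,30],[0.2,4.4,1.2,0,0,0,30]]])

```text
t: 16.75
tcp_pos: [490.6, 372.3, 135.6]
orientation: [-0.002, 1.0, 0.0, 0.001]
force: [-0.2, 0.2, -1.2]
opening: 41.9
finger_force: 40.4
```

```bash
python3 - <<'E'
from h import *
print(pose()[0],yawnow(),go([489,374,51],90))
E
```

```text
[490.61317903 372.3182631  135.64268031] 90.1828586072538 [0.029 0.027 1.411 0.007 0.012 0.023]
```

>>> step_arm(steps=[[[0.03,0.02,0.5,0,0,0,30],[0.03,0.02,1.1,0,0,0,30],[0.03,0.02,1.42,0,0,0,30],[0.03,0.02,1.42,0,0,0,30],[0.03,0.02,1.42,0,0,0,30],[0.03,0.02,1.42,0,0,0,64],[0.03,0.02,1.42,0,0,0,64],[0.03,0.02,1.42,0,0,0,64],[0.03,0.02,1,0,0,0,64],[0.03,0.02,0.4,0,0,0,64],[0.03,0.02,-0.5,0,0,0,64],[0.03,0.02,-1.2,0,0,0,64]]])

```text
t: 18.25
tcp_pos: [488.4, 373.5, 208.9]
orientation: [-0.002, 1.0, 0.001, 0.001]
force: [-0.5, -0.6, 0.7]
opening: 64.0
finger_force: 0.0
```

```bash
python3 - <<'E'
from h import *
print(pose()[0],yawnow(),go([440,-286,210],90))
f=grab_frame("top");save(f,"t1.png",(130,200,240,290),6)
E
```

```text
[488.37818363 373.52359131 208.94586766] 90.20328801427836 [ 8.4500e-01 -1.0989e+01 -3.3000e-02  9.0000e-03  1.4000e-02  2.5000e-02]
```

View pics/t1.png

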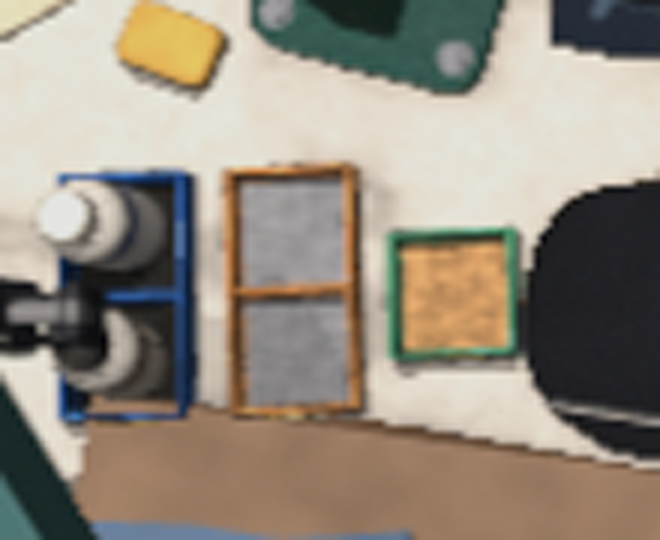

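Both bottles stand in the blue tray in this crop. Brown and green are empty and in line with my measurements. Next is the red spool.

>>> step_arm(steps=[[[0,-0.9,-0.5,0,0,0,75],[0,-1.9,-0.6,0,0,0,75],[0,-2.9,-0.6,0,0,0,75],[0,-3.9,-0.6,0,0,0,75],[0,-4.9,-0.6,0,0,0,75],[0,-5.9,-0.6,0,0,0,75],[0,-6.9,-0.6,0,0,0,75],[0.1,-7.9,-0.6,0,0,0,75],[0.3,-8.9,-0.6,0,0,0,75],[0.5,-9.9,-0.6,0,0,0,75],[0.7,-10.9,-0.6,0,0,0,75],[0.84,-11,-0.6,0,0,0,75]]])

```text
t: 19.8
tcp_pos: [438.7, -290.2, 241.5]
orientation: [0.001, 1.0, -0.0, -0.001]
force: [1.0, 1.0, -1.0]
opening: 75.3
finger_force: 0.0
```

>>> step_arm(steps=[[[0,0,0.3,0,0,0,75],[0,0,0.5,0,0,0,75],[0,0,0.5,0,0,0,75],[0,0,0.5,0,0,0,75]]])

```text
t: 20.3
tcp_pos: [440.5, -285.9, 212.4]
orientation: [-0.003, 1.0, 0.0, 0.0]
force: [-0.8, 0.8, -0.4]
opening: 75.1
finger_force: 0.0
```

```bash
python3 cap.py 440 -286 60 20 37
```

```text
top [ 440.  -286.1   60. ] guess px [326. 227.] found [325.5 227.5  28. ] r exp 28.6
pose [ 440.6 -286.2  212.8] 90.3 hover [ 0.01   0.001  0.879 -0.003  0.006  0.036] grasp [ 1.200e-02  2.000e-03  2.929e+00 -3.000e-03  6.000e-03  3.600e-02]
```

>>> step_arm(steps=[[[0,0,0.7,0,0,0,68],[0,0,1.4,0,0,0,68],[0,0,2.1,0,0,0,68],[0,0,2.6,0,0,0,68],[0,0,2.92,0,0,0,68],[0,0,2.92,0,0,0,68],[0,0,2.92,0,0,0,25],[0,0,2.92,0,0,0,25],[0,0,2.92,0,0,0,25],[0,0,2.92,0,0,0,25],[0,0,2.92,0,0,0,25]]])

```text
t: 21.72
tcp_pos: [441.2, -287.7, 39.1]
orientation: [-0.002, 1.0, -0.001, 0.002]
force: [1.2, 0.1, 6.0]
opening: 39.2
finger_force: 40.6
```

>>> step_arm(steps=[[[0,0,-0.5,0,0,0,25],[0,0,-1.3,0,0,0,25],[-0.1,0,-2.1,0,0,0,25],[-0.5,0,-3,0,0,0,25],[-0.9,0.3,-3.5,0,0,0,25],[-1,1.1,-3.5,0,0,0,25],[-1,2.1,-3.5,0,0,0,25],[-1,3.1,-3.5,0,0,0,25],[-1,4.1,-3.5,0,0,0,25],[-1,5.1,-3.5,0,0,0,25],[-1,6.1,-3.5,0,0,0,25],[-1,7.1,-3.5,0,0,0,25]]])

```text
t: 23.22
tcp_pos: [497.9, 141.2, 246.8]
orientation: [-0.002, 1.0, -0.0, -0.0]
force: [0.8, -0.1, -0.9]
opening: 39.3
finger_force: 40.6
```

```bash
python3 - <<'E'
from h import *
o=get_obs();print(o["opening"],pose()[0],yawnow(),go([555,287,130],90))
E
```

```text
39.27768703589239 [497.91576108 141.15137366 246.76350429] 90.18744910516423 [-9.600e-01  2.428e+00  1.945e+00 -2.000e-03 -2.000e-03  2.300e-02]
```

>>> step_arm(steps=[[[-0.3,0.8,0,0,0,0,25],[-0.6,1.7,0,0,0,0,25],[-0.95,2.4,0.5,0,0,0,25],[-0.95,2.4,1.2,0,0,0,25],[-0.95,2.4,1.9,0,0,0,25],[-0.95,2.4,1.9,0,0,0,25],[-0.95,2.4,1.9,0,0,0,25]]])

```text
t: 24.1
tcp_pos: [555.8, 283.7, 134.7]
orientation: [-0.002, 1.0, 0.0, 0.001]
force: [0.6, -0.1, -0.3]
opening: 38.6
finger_force: 40.6
```

```bash
python3 - <<'E'
from h import *
f=grab_frame("wrist")
print(pose()[0],yawnow(),go([555.5,287.5,43],90))
save(f,"p3.png")
E
```

```text
[556.36520323 283.89406061 135.95486825] 90.18144402309333 [0.021 0.057 1.549 0.012 0.03  0.023]
```

View pics/p3.png

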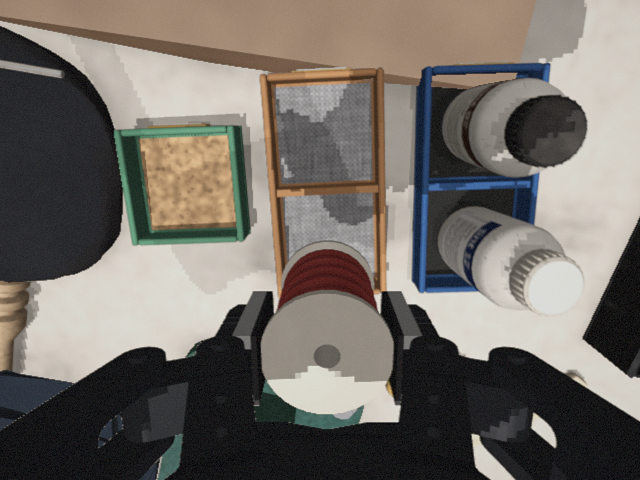

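p3 shows both dye bottles upright in the blue bays, and the red spool held over the far brown bay. The brown rim corners are (262,76), (384,70), (385,292) and green's are (117,131), (241,127), (135,245), (248,240).

```bash
python3 - <<'E'
from h import *
f=grab_frame("wrist")
for n,c in {"brown":[(262,76),(384,70),(276,190),(384,187),(281,294),(385,292)],"green":[(117,131),(241,127),(135,245),(248,240)]}.items():
    P=np.array([onz(f,u,24) for u in c]);print(n,P[:,:2].round(1).tolist(),P.mean(0).round(1))
E
```

```text
brown [[462.2, 249.0], [458.9, 315.6], [524.6, 254.8], [522.7, 318.1], [589.9, 256.1], [588.5, 321.2]] [524.5 285.8  24. ]
green [[491.5, 166.1], [489.1, 236.1], [558.2, 168.4], [555.0, 237.0]] [523.4 201.9  24. ]
```

>>> step_arm(steps=[[[0.01,0.06,0.5,0,0,0,25],[0.01,0.06,1.2,0,0,0,25],[0.01,0.06,1.56,0,0,0,25],[0.01,0.06,1.56,0,0,0,25],[0.01,0.06,1.56,0,0,0,25],[0.01,0.06,1.56,0,0,0,60],[0.01,0.06,1.56,0,0,0,60],[0.01,0.06,1.56,0,0,0,60],[0.01,0.06,1,0,0,0,60],[0.01,0.06,0.3,0,0,0,60],[0.03,0.02,-0.6,0,0,0,60],[0.03,0.02,-1.5,0,0,0,60]]])

```text
t: 25.7
tcp_pos: [552.9, 284.6, 224.6]
orientation: [-0.002, 1.0, -0.0, -0.0]
force: [0.4, 0.2, -0.4]
opening: 60.1
finger_force: 0.0
```

```bash
python3 - <<'E'
from h import *
f=grab_frame("wrist")
print(pose()[0],yawnow(),go([433,-386,240],90))
E
python3 cap.py 556 287 64 20 100
```

```text
[555.84935115 285.88237734 234.78620583] 90.20384024300297 [  2.085 -11.19   -0.183   0.042   0.104   0.025]
top [554.4 288.8  64. ] guess px [326. 220.] found [328.5 217.5  27.1] r exp 27.0
pose [556.2 286.  232.7] 90.2 hover [0.047 0.038 1.211 0.044 0.107 0.025] grasp [0.062 0.032 2.21  0.044 0.107 0.025]
```

>>> step_arm(steps=[[[0.3,-0.9,0,0,0,0,70],[0.6,-1.9,0,0,0,0,70],[0.8,-2.9,0,0,0,0,70],[0.8,-3.9,0,0,0,0,70],[0.8,-4.9,0,0,0,0,70],[0.8,-5.9,0,0,0,0,70],[0.9,-6.9,0,0,0,0,70],[1.1,-7.9,0,0,0,0,70],[1.3,-8.8,0,0,0,0,70],[1.6,-9.7,0,0,0,0,70],[1.9,-10.6,0,0,0,0,70],[2.05,-11.2,0,0,0,0,70]]])

```text
t: 27.3
tcp_pos: [431.2, -389.9, 222.4]
orientation: [-0.001, 1.0, 0.0, -0.0]
force: [1.2, -0.9, 0.2]
opening: 70.2
finger_force: 0.0
```

>>> step_arm(steps=[[[0,0,0.3,0,0,0,70],[0,0,0.3,0,0,0,70],[0,0,0.3,0,0,0,70]]])

```text
t: 27.68
tcp_pos: [433.0, -386.3, 204.8]
orientation: [-0.003, 1.0, 0.001, -0.0]
force: [-0.0, -0.6, -0.7]
opening: 70.0
finger_force: 0.0
```

```bash
python3 cap.py 433 -386 70 21 42
```

```text
top [ 432.5 -385.8   70. ] guess px [326. 234.] found [326.5 233.5  31.9] r exp 31.8
pose [ 433.2 -386.5  205.4] 90.3 hover [0.012 0.012 0.756 0.    0.003 0.038] grasp [0.013 0.012 2.723 0.    0.003 0.038]
```

>>> step_arm(steps=[[[0.01,0.01,0.7,0,0,0,70],[0.01,0.01,1.4,0,0,0,70],[0.01,0.01,2,0,0,0,70],[0.01,0.01,2.5,0,0,0,70],[0.01,0.01,2.71,0,0,0,70],[0.01,0.01,2.71,0,0,0,70],[0.01,0.01,2.71,0,0,0,25],[0.01,0.01,2.71,0,0,0,25],[0.01,0.01,2.71,0,0,0,25],[0.01,0.01,2.71,0,0,0,25],[0.01,0.01,2.71,0,0,0,25]]])

```text
t: 29.1
tcp_pos: [433.1, -388.0, 44.7]
orientation: [-0.002, 1.0, -0.001, 0.002]
force: [0.1, 0.3, 6.0]
opening: 41.3
finger_force: 40.8
```

>>> step_arm(steps=[[[0,0,-0.5,0,0,0,25],[0,0,-1.3,0,0,0,25],[-0.1,0,-2.1,0,0,0,25],[-0.5,0,-3,0,0,0,25],[-0.9,0.3,-3.4,0,0,0,25],[-1.1,1.2,-3.4,0,0,0,25],[-1.1,2.2,-3.4,0,0,0,25],[-1.1,3.2,-3.4,0,0,0,25],[-1.1,4.2,-3.4,0,0,0,25],[-1.1,5.2,-3.4,0,0,0,25],[-1.1,6.2,-3.4,0,0,0,25],[-1.1,7.2,-3.4,0,0,0,25]]])

```text
t: 30.6
tcp_pos: [495.9, 46.9, 246.3]
orientation: [-0.002, 1.0, -0.0, 0.0]
force: [1.5, 0.2, -0.7]
opening: 41.2
finger_force: 40.8
```

```bash
python3 - <<'E'
from h import *
o=get_obs();print(o["opening"],pose()[0],yawnow(),go([492,285,140],90))
E
```

```text
41.22694974967204 [495.91949159  46.92175289 246.3201547 ] 90.17643060068205 [ 5.300e-02  3.968e+00  1.772e+00 -0.000e+00  1.000e-03  2.200e-02]
```

>>> step_arm(steps=[[[0,1,0,0,0,0,25],[0,2,0,0,0,0,25],[0.05,3,0,0,0,0,25],[0.05,3.95,0.2,0,0,0,25],[0.05,3.95,0.9,0,0,0,25],[0.05,3.95,1.6,0,0,0,25],[0.05,3.95,1.75,0,0,0,25],[0.05,3.95,1.75,0,0,0,25],[0.05,3.95,1.75,0,0,0,25]]])

```text
t: 31.72
tcp_pos: [494.0, 282.5, 144.1]
orientation: [-0.001, 1.0, 0.001, 0.002]
force: [-0.3, 0.3, -1.0]
opening: 41.4
finger_force: 40.9
```

```bash
python3 - <<'E'
from h import *
print(pose()[0],yawnow(),go([492,285,48.5],90))
E
```

```text
[493.98400651 282.47096871 144.11157816] 90.17188255887022 [0.039 0.039 1.593 0.013 0.029 0.021]
```

>>> step_arm(steps=[[[0.04,0.03,0.5,0,0,0,25],[0.04,0.03,1.2,0,0,0,25],[0.04,0.03,1.6,0,0,0,25],[0.04,0.03,1.6,0,0,0,25],[0.04,0.03,1.6,0,0,0,25],[0.04,0.03,1.6,0,0,0,60],[0.04,0.03,1.6,0,0,0,60],[0.04,0.03,1.6,0,0,0,60],[0.04,0.03,1,0,0,0,60],[0.04,0.03,0.3,0,0,0,60],[0.04,0.03,-0.6,0,0,0,60],[0.04,0.03,-1.5,0,0,0,60]]])

```text
t: 33.22
tcp_pos: [489.9, 283.9, 233.0]
orientation: [-0.002, 1.0, -0.0, -0.0]
force: [1.1, 0.4, 0.3]
opening: 59.8
finger_force: 0.0
```

```bash
python3 cap.py 492 285 74 21 100; python3 - <<'E'
from h import *
print(go([480,-430,240],90))
E
```

```text
top [491.6 284.3  74. ] guess px [327. 229.] found [326.5 228.5  30.2] r exp 29.3
pose [492.9 285.2 242.7] 90.2 hover [ 0.041 -0.024  1.379  0.046  0.101  0.025] grasp [ 0.055 -0.03   2.378  0.046  0.101  0.025]
[  0.257 -11.919  -0.034   0.046   0.101   0.025]
```

>>> step_arm(steps=[[[0.1,-1,0,0,0,0,60],[0.1,-2,0,0,0,0,60],[0.1,-3,0,0,0,0,60],[0.1,-4,0,0,0,0,60],[0.1,-5,0,0,0,0,60],[0.1,-6,0,0,0,0,60],[0.2,-7,0,0,0,0,60],[0.2,-8,0,0,0,0,60],[0.25,-9,0,0,0,0,60],[0.25,-10,0,0,0,0,60],[0.25,-11,0,0,0,0,60],[0.25,-11.9,0,0,0,0,60]]])

```text
t: 34.78
tcp_pos: [477.3, -432.2, 231.1]
orientation: [-0.001, 1.0, 0.0, 0.0]
force: [1.5, 0.6, 0.5]
opening: 60.0
finger_force: 0.0
```

>>> step_arm(steps=[[[0,0,0,0,0,0,60],[0,0,0,0,0,0,60],[0,0,0,0,0,0,60]]])

```text
t: 35.15
tcp_pos: [478.1, -428.7, 232.0]
orientation: [-0.003, 1.0, 0.0, 0.0]
force: [-0.0, 0.5, -0.1]
opening: 60.1
finger_force: 0.0
```

```bash
python3 cap.py 506.5 -435 75 11 44; cp pics/cap_3*.png /tmp; ls -t pics | head -1; cp pics/$(ls -t pics|head -1) pics/amb.png; python3 -c "
from h import *
f=grab_frame('wrist');print([proj(f,np.array(q,float)).round().tolist() for q in [(530,-455,122),(530,-455,0)]])"
```

```text
top [ 508.7 -435.5   75. ] guess px [317. 265.] found [316.5 267.5  14.1] r exp 15.1
pose [ 478.2 -428.7  232.2] 90.3 hover [-0.507 -0.115  1.203 -0.003  0.005  0.038] grasp [-5.060e-01 -1.140e-01  3.136e+00 -3.000e-03  5.000e-03  3.800e-02]
cap_352.png
[[284.0, 322.0], [297.0, 264.0]]
```

View pics/amb.png

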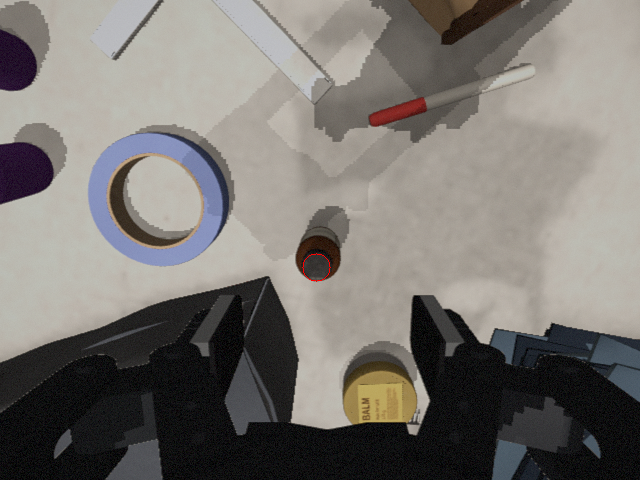

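The amber cap is at (316,267) with the bag's near corner at (268,278). I'll yaw the gripper to 60° so the finger and body stay clear of the bag.

```bash
python3 - <<'E'
from h import *
f=grab_frame("wrist");print(onz(f,(243,345),122),onz(f,(298,355),0),onz(f,(268,278),0))
print(get_obs()["q"].round(2),go([508,-435.5,150],60),go([508,-435.5,44],60))
E
```

```text
[ 545.99682909 -481.90243809  122.        ] [ 623.552972  -455.4962812    0.       ] [ 544.17569607 -482.24008176    0.        ]
[-0.82  0.3   1.15  0.    1.7  -2.4 ] [-4.960e-01 -1.120e-01  1.370e+00 -2.000e-03  6.000e-03  3.787e+00] [-4.940e-01 -1.110e-01  3.137e+00 -2.000e-03  6.000e-03  3.787e+00]
```

>>> step_arm(steps=[[[-0.1,0,0,0,0,1,60],[-0.3,-0.1,0,0,0,2,60],[-0.5,-0.11,0.5,0,0,3,60],[-0.5,-0.11,1,0,0,3.75,60],[-0.5,-0.11,1.3,0,0,3.75,60],[-0.5,-0.11,1.3,0,0,3.75,60],[-0.5,-0.11,1.3,0,0,3.75,60]]])

```text
t: 36.17
tcp_pos: [508.2, -437.0, 155.2]
orientation: [0.257, 0.966, -0.001, 0.001]
force: [-0.2, -0.2, 0.2]
opening: 59.7
finger_force: 0.0
```

```bash
python3 - <<'E'
from h import *
f=grab_frame("wrist");save(f,"amb2.png");print(pose()[0],yawnow(),go([508,-435.5,39],60))
E
```

```text
[ 508.33381471 -437.16061231  155.64997268] 60.23501063325076 [ 0.025  0.023  1.944 -0.006  0.024  0.029]
```

View pics/amb2.png

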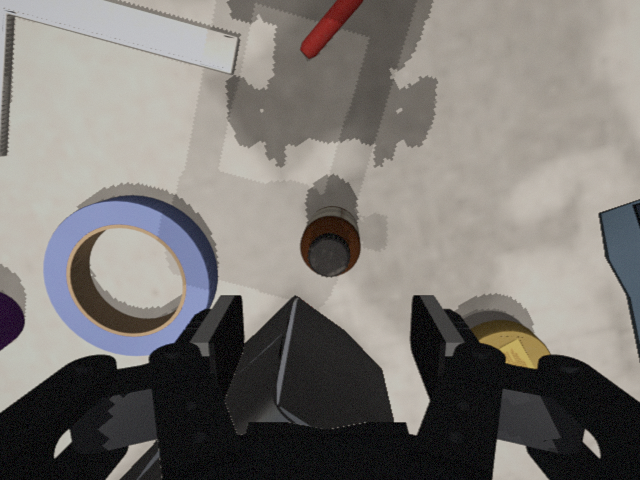

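amb2 shows the amber bottle (328,250) centred between the fingers, with the bag corner at (296,297) and its ridge running to (280,395). I'll triangulate these before descending.

```bash
python3 - <<'E'
from h import *
import pickle
F=[pickle.load(open(f"r{i}.pkl","rb")) for i in(1,2)];f=grab_frame("wrist")
print(tri((F[0],(165,262)),(F[1],(241,287)),(f,(296,297))))
print([onz(f,u,z).round() for u,z in[((296,297),0),((296,297),60),((280,395),122),((280,395),60),((382,368),0)]])
print(tri((F[1],(265,347)),(f,(382,368))))
E
```

```text
(array([ 538.89771635, -478.54175916,   16.11603043]), np.float64(0.7710179244335019))
[array([ 543., -483.,    0.]), array([ 524., -467.,   60.]), array([ 542., -481.,  122.]), array([ 576., -509.,   60.]), array([ 627., -456.,    0.])]
(array([ 599.38951502, -448.33074628,   45.40038174]), np.float64(0.7876382866303134))
```

>>> step_arm(steps=[[[0.02,0.02,0.4,0,0,0,60],[0.02,0.02,0.8,0,0,0,60],[0.02,0.02,1.2,0,0,0,60],[0.02,0.02,1.6,0,0,0,60],[0.02,0.02,1.93,0,0,0,60],[0.02,0.02,1.93,0,0,0,60],[0.02,0.02,1.93,0,0,0,22],[0.02,0.02,1.93,0,0,0,22],[0.02,0.02,1.93,0,0,0,22],[0.02,0.02,1.93,0,0,0,22],[0.02,0.02,1.93,0,0,0,22]]])

```text
t: 37.65
tcp_pos: [508.1, -435.6, 39.6]
orientation: [0.257, 0.966, -0.001, 0.001]
force: [-0.4, 0.4, 5.8]
opening: 34.0
finger_force: 40.3
```

>>> step_arm(steps=[[[0,0,-0.5,0,0,0,22],[0,0,-1.2,0,0,0,22],[0,0,-2,0,0,0,22],[0,0,-2.9,0,0,0,22],[0,0,-3.3,0,0,0,22],[0,0,-3.3,0,0,0,22]]])

```text
t: 38.4
tcp_pos: [507.9, -435.7, 238.4]
orientation: [0.257, 0.966, -0.001, 0.002]
force: [-0.4, -0.4, -1.5]
opening: 34.6
finger_force: 39.9
```

```bash
python3 - <<'E'
from h import *
o=get_obs();print(o["opening"],pose()[0],yawnow(),go([505,202,245],90))
E
```

```text
34.58330444651259 [ 507.87765645 -435.73457368  238.35956984] 60.19402957413751 [ 5.324  9.199 -0.152 -0.02   0.032 -3.726]
```

>>> step_arm(steps=[[[0.5,0.8,0,0,0,0,22],[1,1.7,0,0,0,-0.4,22],[1.5,2.6,0,0,0,-0.8,22],[2,3.4,0,0,0,-1.2,22],[2.5,4.3,0,0,0,-1.6,22],[3,5.2,0,0,0,-2,22],[3.5,6,0,0,0,-2.5,22],[4,6.9,0,0,0,-3,22],[4.5,7.8,0,0,0,-3.4,22],[5,8.6,0,0,0,-3.7,22],[5.3,9.2,0,0,0,-3.7,22],[5.3,9.2,0,0,0,-3.7,22]]])

```text
t: 39.9
tcp_pos: [504.2, 204.4, 232.2]
orientation: [-0.001, 1.0, -0.001, -0.003]
force: [0.7, 0.0, -1.5]
opening: 34.2
finger_force: 40.1
```

>>> step_arm(steps=[[[0,0,0.5,0,0,0,22],[0,0,1.1,0,0,0,22],[0,0,1.7,0,0,0,22],[0,0,1.7,0,0,0,22],[0,0,1.7,0,0,0,22]]])

```text
t: 40.52
tcp_pos: [506.0, 201.5, 134.2]
orientation: [0.002, 1.0, -0.0, 0.0]
force: [-0.3, -0.3, -0.4]
opening: 34.2
finger_force: 40.1
```

```bash
python3 - <<'E'
from h import *
o=get_obs();print(o["opening"],pose()[0],yawnow(),go([522.5,202,43.5],90))
E
```

```text
34.199031743760976 [506.02592826 201.52017141 134.21254208] 89.7510978965875 [-2.740e-01  9.000e-03  1.512e+00 -1.000e-03  3.000e-03 -3.100e-02]
```

>>> step_arm(steps=[[[-0.27,0,0.2,0,0,0,22],[-0.27,0,0.8,0,0,0,22],[-0.27,0,1.3,0,0,0,22],[-0.27,0,1.52,0,0,0,22],[-0.27,0,1.52,0,0,0,22],[-0.27,0,1.52,0,0,0,54],[-0.27,0,1.52,0,0,0,54],[-0.27,0,1.52,0,0,0,54],[-0.27,0,1,0,0,0,54],[-0.27,0,0.2,0,0,0,54],[-0.27,0,-0.6,0,0,0,54],[-0.27,0,-1.5,0,0,0,54]]])

```text
t: 42.02
tcp_pos: [521.4, 201.9, 224.8]
orientation: [0.002, 1.0, -0.0, -0.0]
force: [0.6, 0.1, -0.5]
opening: 53.7
finger_force: 0.0
```

>>> step_arm(steps=[[[0.7,-0.5,-1.5,0,0,0,54],[1.5,-0.5,-1.5,0,0,0,54],[1.5,-0.5,-1.5,0,0,0,54],[1.5,-0.5,-1.5,0,0,0,54]]])

```text
t: 42.52
tcp_pos: [431.7, 172.4, 314.3]
orientation: [0.002, 1.0, 0.0, 0.001]
force: [-0.1, 0.0, -0.8]
opening: 54.0
finger_force: 0.0
```

```bash
python3 - <<'E'
from h import *
f=grab_frame("wrist");save(f,"end.png");print(pose()[0],onz(f,proj(f,np.array([522,202,79.])),79))
E
```

```text
[431.95427549 172.38370386 312.84691007] [522. 202.  79.]
```

View pics/end.png

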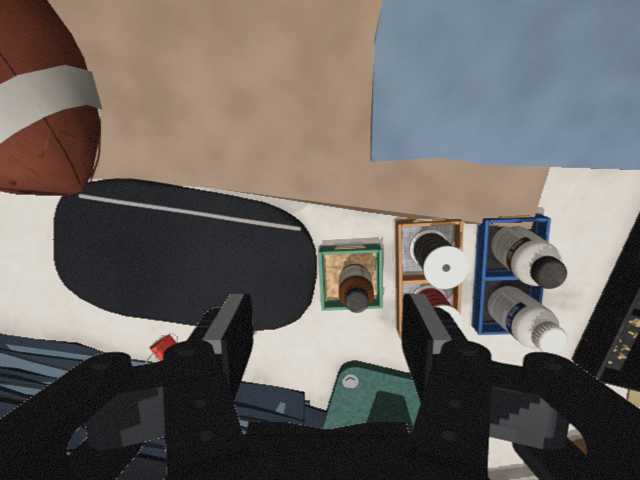

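The final view shows amber upright in green (355,285), black and red in brown (the red spool is partly behind a finger), and both dye bottles in blue. The robot is clear of everything.

```bash
python3 -c "
from workcell import *
print(job_done())"
```

```text
the job is handed in; nothing more can be done
None
```

I handed the job in at about 42.6 s of the 136 s allowed, with both spools in the brown tray, both dye bottles in the blue tray and the edge paint in the green tray. All five looked upright in the last pictures; no verdict came back, and I didn't re-measure the wax tin or beeswax, though nothing came near either.

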